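# Turn the screw dispenser's cap to the far mark

## Task

Take the small screw dispenser by its square body (never lift it by the cap), set it upright and fully down in the wooden cradle with its green side towards the sight post, and let go. Then take hold of its round cap and turn it until the red pointer, and so the cap's opening, stands at the middle of the green side, in line with the post's red line at the far rim, and let go, leaving the dispenser seated. Leave the other things on the bench where they are.

Things in the scene. Friction and masses are not known exactly. Their poses are not given: they have to be found in the camera images.
- dispenser: Loose grey square box, 64 x 64 mm, 70 mm high (93 with its round cap), about 0.4 kg. Origin: centre of its underside, z up. Stripes on its sides: green on +x, yellow +y, blue -x, white -y; a compartment lies behind each. On the bare bench it turns along with its stiff cap; the cradle holds it. Grip the yellow and white sides, TCP some 60 mm above the underside.
- green_side (a point): Middle of the dispenser's green side, 36 mm above its underside. In the cradle the sight post stands behind this side, so keep fingers off it.
- cap (a joint): Angle of the cap, rad: a ribbed black disc, white on top, 58 mm across, 71 to 93 mm above the dispenser's underside, turning about its z axis, anticlockwise from above positive. 0 and 6.283: pointer and opening over the green side. Range -0.6 to 6.9, no clicks, stays where left, friction 0.15 Nm. Starts at 2.0 to 4.28: turn down to 0 or up to 6.283, in more than one grasp.
- pointer (a point): Tip of the red pointer, a lug 6 mm wide at the cap's rim that sticks out 7 mm (tip about 36 mm from the axis), 82 mm above the dispenser's underside; the cap's opening, 70 degrees wide, lies just inside it. Keep fingers off the lug: grip across the line from axis to pointer, TCP about 95 mm above the dispenser's underside.
- cradle: Fixed wooden cradle: foot 130 x 130 x 6 mm, with a nest 69 x 69 mm inside (2.5 mm play each side); walls 12 mm thick, tops 24 mm above the bench. Origin: centre of the foot's underside; the nest's floor is 6 mm above it. On the far (+x) wall, 42.5 mm from the origin, stands an aluminium sight post, 24 mm wide, 67 mm high, with a red upright line.
- battery_pack: Bystander: black drill battery, 68 x 112 x 63 mm, origin at the centre of its underside.
- sanding_block: Bystander: black rubber sanding block, 64 x 115 x 43 mm, origin under its centre.
- carpenter_pencil: Bystander: flat red pencil, 15 x 130 x 7 mm, origin under its centre.
- marking_awl: Bystander: awl with wooden handle, 26 x 135 x 26 mm, origin under its centre.
- blue_tape: Bystander: roll of blue tape, 100 mm across, 24 mm high, origin under its centre.

How it is judged (in metres and radians):
On the way, in this order (a step that is already met when the one before it is completed fails the run):
1. the dispenser stands fully down in the cradle, green side at the post, and is let go (horizontal distance between dispenser and cradle below 0.007 m and z of dispenser in the frame of cradle below 0.009 m and x of green_side in the frame of cradle above 0.02 m and contact force between the fingers and dispenser below 0.1 N), for 0.2 s.
2. the pointer stands at the middle of the green side, at the far mark, the dispenser still seated (z of dispenser in the frame of cradle below 0.009 m and (value of joint cap between -0.14 and 0.14 rad or value of joint cap between 6.143 and 6.423 rad)), for 0.2 s.
At the end, for the whole second after the job is handed in: The dispenser stands at rest and upright in the nest (within 7 mm of its centre, less than 3 mm above its floor), green side at the post, and the cap's pointer is within 0.14 rad (8 degrees, about 4 mm at the rim) of the middle of the green side (all of step 2 and horizontal distance between dispenser and cradle below 0.007 m and x of green_side in the frame of cradle above 0.02 m and angle between dispenser's own z axis and vertical below 0.06 rad and linear speed of dispenser below 0.02 m/s); the robot touches nothing.
It fails at once if the dispenser is lifted by its cap (held with the TCP more than 85 mm above its underside while it is off the bench and out of the nest) (height (world z) of dispenser above 0.02 m and contact force between the fingers and dispenser above 1 N and z of the grasp point in the frame of dispenser above 0.085 m).
It fails at once if the dispenser is tipped more than 0.5 rad (angle between dispenser's own z axis and vertical above 0.5 rad).
It fails at once if a bystander is moved more than 30 mm (distance of any of battery_pack, sanding_block, carpenter_pencil, marking_awl, blue_tape from where it was at the start of the episode above 0.03 m).
It also fails if it takes over 51 s, if anything falls off the work surface, if the arm or the gripper's body presses on something with over 40 N, if the wrist force passes 120 N, or if a joint passes its speed limit or range.

## Robot

A 6-joint arm with a two-finger parallel gripper is mounted at the origin on a cart in front of the work surface, level with it; the furniture and walls round the work are solid. World frame = base frame: x ahead of the robot, y to its left, z up, the work surface at z = 0. Lengths are in mm, angles in rad, forces in N, time in s.
With the tool pointing down it reaches from about 300 to 850 mm from the base axis. Payload 4.2 kg.
Tool frame: the origin (TCP) lies between the finger pads, 19 mm behind the fingertips; this is the grasp point; z points along the fingers, y is the direction in which the jaws open and shut (so a half turn about z gives the same grasp; the last joint's range is limited). The gripper opens to 91 mm and grips with 3 to 60 N. Pads are 32 mm wide; open, the fingers measure 118 mm over their backs; the gripper's body (76 mm by 178 mm) begins 60 mm behind the grasp point.
Start: joints at [1.255, 0.32, 1.565, -0, 1.257, -0.02], TCP at [167.617, 550.042, 232.776] pointing down, gripper open.
Joint ranges: [-3.11, 3.11], [-0.84, 2.01], [0.21, 2.61], [-1.34, 4.49], [0.05, 2.63], [-2.56, 2.56]. Speed limits (rad/s): [2.57, 2.57, 3.14, 3.14, 3.14, 3.14].

## Interface

Orientations are given as a unit quaternion [x, y, z, w].
In Python, from station import arm, read_camera, camera_model gives the robot as it stands.
- The arm moves only by the tool step_arm, never from a script. Its argument "increments" is a list of rows, each an object of numbers: "wx", "wy", "wz": the turn, a rotation vector about the tool's x, y, z in degrees; "x", "y", "z": the shift along the tool's x, y, z in mm; "gripper": the gripper's target within -1 to 1 (shut at 1, half-way at 0, fully open at -1). A call has 1 to 8 rows; each row shifts and turns the pose as measured when the row begins, along the tool's axes as they then stand; what a row does not reach is not made up. A row lasts 1/8 s, in which the tool goes at most 62.5 mm and 10.7 degrees, less where a joint would pass 70% of its speed; a pose out of reach is approached as far as the arm can. A call with a gripper value outside its range is refused whole. The fingers move at their own pace and stop on an object; "squeeze" is the grip in N (left out, the last holds). Time passes only in rows, so rows that do not move let the fingers close. It gives the time, the measured TCP pose, the force and the opening at its end, in the units of the state.
- arm.read_state(): the state, without advancing time (a new reading comes with each control period).
- read_camera(name): name is "scene" or "top" or "wrist"; returns (picture, depth): 384x512x3 uint8, red, green, blue; 384x512 float32, mm along the optical axis (not along the pixel's ray), 0 where there is no reading.
- camera_model(name): a dict with "fx", "fy", "cx", "cy" (pixels), "dist" ([k1, k2, p1, p2, k3] as OpenCV has them; the pictures are not rectified), "R" (3x3) and "t" (3): a world point X has camera coordinates R X + t. Camera axes: x right, y down, z forward; pixel columns grow to the right and rows downward; lengths in mm; the calibration is good to about 2 mm. A picture is of the moment at which its call begins: read the wrist's pose just before it. camera_model takes no time and is no camera call; for the wrist camera it gives the pose at the moment of the call.
- arm.job_done(): hands the job in, once; it reports no verdict.
The state is a dict: "t": time; "joints": joint angles; "qvel": joint speeds; "joint_efforts": joint torques, N m; "position": TCP position; "tcp_rot": TCP orientation; "ft_force": force on the tool from outside, world axes, zero at the start; "moment": the same for the moment, N m; "opening": finger opening in mm.
Only numpy, scipy, OpenCV 4.12 (cv2) and the standard library are available. Lean on these libraries where they do the work, as an engineer would, in place of code of your own. Each camera call takes 0.05 s, during which the arm holds its last target. There are 200 camera calls.

## Working session

There is one attempt and no reset: what is moved stays moved. The work goes in short steps, Python scripts to look and compute and a tool call to move; the robot and the scene stay as the last step left them, time stands still between calls to the robot, and variables do not carry over. Pictures are saved under pics/ and viewed, about 8 in all and at most 12, crops included, and the job is handed in when it is done.

Besides the shell and the picture viewer there is one more tool, called after "Emit:" by a JSON object that holds its "api" and its "payload", one argument or row to a line. step_arm: Moves the arm, as the interface text tells. Its arguments: {"type":"object","properties":{"increments":{"type":"array"},"squeeze":{"type":"number"}},"required":["increments"]}

```bash
mkdir -p pics; ls
cat > h.py <<'E'
import numpy as np, cv2
from station import arm, read_camera, camera_model
def grab(n,save=None):
    m=camera_model(n); p,d=read_camera(n)
    if save: cv2.imwrite('pics/'+save+'.png',p[:,:,::-1])
    return p,d,m
def world(m,u,v,d):
    K=np.array([[m['fx'],0,m['cx']],[0,m['fy'],m['cy']],[0,0,1.]])
    q=cv2.undistortPoints(np.array([np.column_stack([np.ravel(u),np.ravel(v)])],float),K,np.array(m['dist'],float)).reshape(-1,2)
    c=np.column_stack([q,np.ones(len(q))])*np.ravel(d)[:,None]
    return (c-np.array(m['t']))@np.array(m['R'])
def cloud(m,d):
    v,u=np.mgrid[0:d.shape[0],0:d.shape[1]]
    return world(m,u,v,d).reshape(d.shape+(3,))
E
python3 - <<'E'
from h import *
a=grab('top','top0'); b=grab('scene','scene0')
np.savez('top0.npz',p=a[0],d=a[1],c=cloud(a[2],a[1])); np.savez('scene0.npz',p=b[0],d=b[1],c=cloud(b[2],b[1]))
s=arm.read_state(); print(s)
for m in (a[2],b[2]): print(-np.array(m['R']).T@m['t'], m['fx'])
E
```

```text
pics
{'t': 0.1, 'joints': array([ 1.25498536e+00,  3.20227530e-01,  1.56551540e+00, -1.80003591e-05,
        1.25742308e+00, -2.00101689e-02]), 'qvel': array([ 0.00018196, -0.00186725, -0.00174559, -0.00047345, -0.00088889,
        0.0005089 ]), 'joint_efforts': array([ 2.05373190e-04, -4.13340962e+01, -2.32513690e+01,  7.29662832e-02,
        4.21818614e-02, -4.88103569e-05]), 'position': array([167.49788202, 549.6320771 , 232.02075888]), 'tcp_rot': array([ 1.47358984e-01,  9.89082762e-01, -7.77045066e-04, -1.23032484e-04]), 'ft_force': array([ 0.44869831, -0.01843194,  0.56585603]), 'moment': array([-0.01934527,  0.00511747, -0.00340644]), 'opening': 91.17590768156292}
[ 244.09180025  -89.5719245  1500.52515667] 498.22897874868227
[1245.4991777  -178.90616635  766.67806077] 366.0217644481394
```

View pics/top0.png

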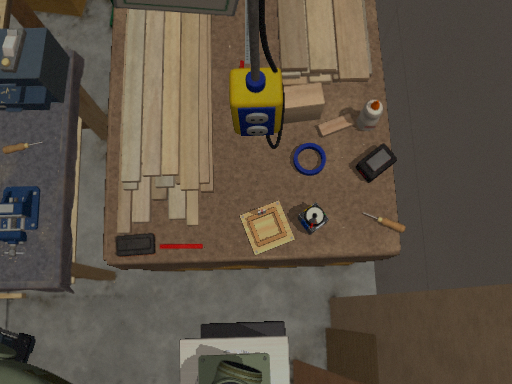

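View pics/scene0.png

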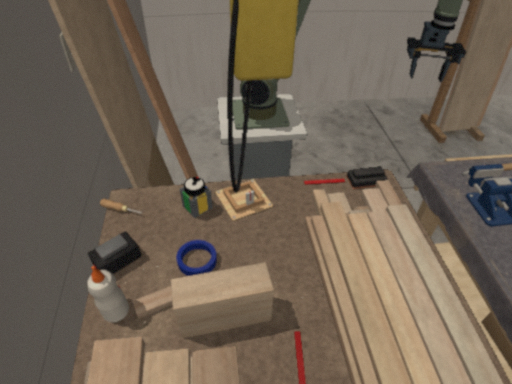

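The top view shows the dispenser near px (313,218), the cradle at (267,228) with its post on the upper side at (262,210), and a yellow pendant with a cable at (256,100). I'll crop these and measure from depth.

Run:
```python
from h import *
z=np.load('top0.npz');p,d,c=z['p'],z['d'],z['c']
s=np.load('scene0.npz')
A=cv2.resize(p[185:270,225:345],None,fx=4.5,fy=4.5,interpolation=cv2.INTER_CUBIC)
B=cv2.resize(s['p'][165:225,160:290],None,fx=4.15,fy=4.15,interpolation=cv2.INTER_CUBIC)
B=cv2.resize(B,(A.shape[1],int(B.shape[0]*A.shape[1]/B.shape[1])))[:216]
cv2.imwrite('pics/crop0.png',np.vstack([A,B])[:,:,::-1])
for n,u,v in [('pend',256,100),('cable',278,140),('disp',313,214),('cradlefloor',267,228),('batt',378,160),('awl',385,222),('tape',298,152),('pencil',180,246),('bench',230,200)]:
    print(n,c[v,u].round(0))
m=camera_model('top')
K=np.array([[m['fx'],0,m['cx']],[0,m['fy'],m['cy']],[0,0,1.]])
print(cv2.projectPoints(np.array([[0,0,0.],[167,550,232]]),cv2.Rodrigues(np.array(m['R']))[0],np.array(m['t']),K,np.array(m['dist']))[0])
# cap top
for nm,C in (('top',c),('scene',s['c'])):
    k=(abs(C[:,:,2]-93)<5)&(C[:,:,0]>150)&(C[:,:,0]<700)&(abs(C[:,:,1])<400)
    q=C[k]; print(nm,'cap',len(q),q.mean(0),q.min(0),q.max(0))
    k=(abs(C[:,:,2]-24)<5)&(C[:,:,0]>150)&(C[:,:,0]<600)&(abs(C[:,:,1])<250)
    q=C[k]; print(nm,'24mm',len(q),q.mean(0),q.min(0),q.max(0))
```

```text
pend [609. -90. 648.]
cable [ 668. -146.  237.]
disp [ 490. -243.   95.]
cradlefloor [ 467. -111.   10.]
batt [ 653. -452.   64.]
awl [ 470. -467.   23.]
tape [ 697. -215.   29.]
pencil [421. 152.   9.]
bench [559.  -1.   1.]
[[[234.40375351 389.96999963]]

 [[ 11.67040743 339.81816192]]]
top cap 250 [ 488.31860812 -247.92151779   92.7688275 ] [ 456.04532837 -275.15993328   88.02940976] [ 514.06739867 -219.5491825    97.99636107]
top 24mm 1012 [508.17180022  60.92270529  24.98735942] [ 400.98249678 -238.15024393   19.04809223] [599.3746304  249.70147989  28.98949036]
scene cap 223 [ 491.61325919 -247.11234817   91.1204083 ] [ 460.71105642 -273.9304013    88.01451205] [ 516.96410786 -218.89882393   94.35699481]
scene 24mm 867 [507.69877122  53.8679226   24.68313538] [ 403.49764481 -248.05388342   19.03536813] [598.39043468 249.71992004  28.99623986]
```

View pics/crop0.png

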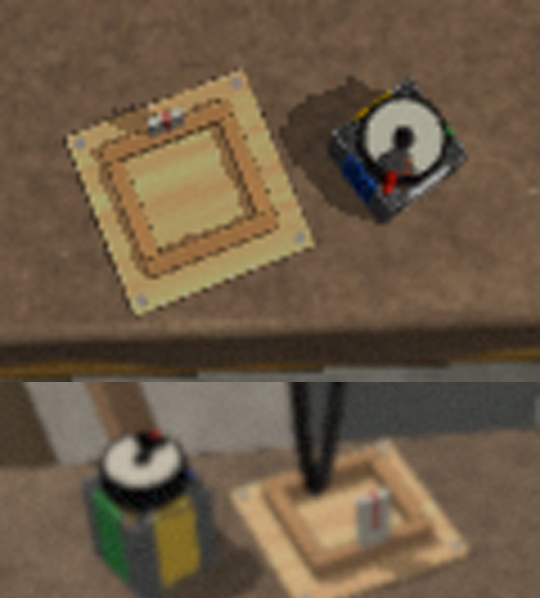

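The crop shows the yellow side upper-left, green upper-right, blue lower-left and white lower-right. The red pointer is at the blue/white corner, and the post is on the cradle's upper-left edge. Next I'll fit the poses and check the pendant's extent.

Run:
```python
from h import *
z=np.load('top0.npz');s=np.load('scene0.npz')
for nm,D in (('top',z),('scene',s)):
    C=D['c']; P=D['p']; ok=(D['d']>0)
    k=ok&(C[:,:,0]>250)&(C[:,:,0]<900)&(abs(C[:,:,1])<350)&(C[:,:,2]>110)&(C[:,:,2]<1300)
    for lo in range(100,1300,150):
        q=C[k&(C[:,:,2]>lo)&(C[:,:,2]<=lo+150)]
        if len(q)>3: print(nm,lo,len(q),np.percentile(q,2,axis=0).round(0),np.percentile(q,98,axis=0).round(0))
    # body: points at 30..110 near dispenser
    k=ok&(C[:,:,2]>55)&(C[:,:,2]<100)&(np.hypot(C[:,:,0]-490,C[:,:,1]+247)<65)
    q=C[k]; print(nm,'body',cv2.minAreaRect(q[:,:2].astype(np.float32)))
    k=ok&(C[:,:,2]>17)&(C[:,:,2]<80)&(np.hypot(C[:,:,0]-467,C[:,:,1]+111)<80)
    q=C[k]; print(nm,'walls',cv2.minAreaRect(q[:,:2].astype(np.float32)),'post',C[k&(C[:,:,2]>45)].mean(0))
    hsv=cv2.cvtColor(P,cv2.COLOR_RGB2HSV)
    k=ok&(C[:,:,2]>2)&(C[:,:,2]<30)&(np.hypot(C[:,:,0]-467,C[:,:,1]+111)<110)&(hsv[:,:,2]>130)
    q=C[k]; print(nm,'foot',len(q),cv2.minAreaRect(q[:,:2].astype(np.float32)))
print([a for a in dir(arm) if a[0]!='_'])
m=camera_model('wrist'); R=np.array(m['R']); print(m['fx'],-R.T@m['t'],R.round(3))
```

```text
top 100 969 [ 667. -288.  113.] [ 876. -144.  232.]
top 250 117 [ 621. -156.  254.] [ 685. -113.  395.]
top 400 483 [ 588. -153.  406.] [686. -43. 549.]
top 550 2949 [ 589. -137.  555.] [671. -43. 682.]
top 700 681 [ 630. -118.  704.] [652. -83. 848.]
top 850 1978 [ 631. -104.  856.] [642.  88. 931.]
top body ((486.0103454589844, -247.11077880859375), (65.0452880859375, 65.34954833984375), 33.93704605102539)
top walls ((470.44537353515625, -109.94092559814453), (93.74031066894531, 92.66621398925781), 19.45928192138672) post [509.62507982 -95.92993586  63.99135271]
top foot 1398 ((470.68212890625, -110.47195434570312), (129.69468688964844, 129.5062255859375), 19.401020050048828)
scene 100 3535 [ 675. -285.  113.] [881. -94. 228.]
scene 250 624 [ 628. -156.  254.] [ 694. -112.  398.]
scene 400 2970 [ 628. -153.  413.] [694. -45. 549.]
scene 550 2704 [ 672. -142.  551.] [686. -44. 608.]
scene body ((490.2073059082031, -246.86541748046875), (66.54010009765625, 64.96002960205078), 35.1197624206543)
scene walls ((474.56805419921875, -109.0286636352539), (94.66687774658203, 94.01824951171875), 19.77289390563965) post [515.16816207 -96.16929437  56.67007636]
scene foot 928 ((473.1398010253906, -109.282958984375), (131.515380859375, 130.80526733398438), 19.902816772460938)
['Unreachable', 'job_done', 'read_state']
289.6680012266354 [ 98.55915346 571.49355548 384.00501248] [[ 0.291  0.957 -0.002]
 [ 0.925 -0.281  0.257]
 [ 0.245 -0.076 -0.967]]
```

```bash
cat >> h.py <<'E'
from scipy.spatial.transform import Rotation as Ro
def plan(target,yaw,n,maxd=58,pose=None):
    """rows to reach target (mm) with tool-y yaw (deg), tool down, in n rows"""
    s=arm.read_state(); p=np.array(s['position']); R=Ro.from_quat(s['tcp_rot'])
    y=R.as_matrix()[:,1]; y0=np.degrees(np.arctan2(y[1],y[0]))
    dy=(yaw-y0+180)%360-180; D=np.array(target,float)-p
    print('t',round(s['t'],2),'pos',p.round(1),'yaw',round(y0,1),'tilt',R.as_matrix()[:,2].round(3),'open',round(s['opening'],1),'F',np.round(s['ft_force'],1),'q6',s['joints'][5].round(2))
    print('D',D.round(1),np.linalg.norm(D)/n,'per row; dyaw',round(dy,1),dy/n)
    for i in range(n):
        a=np.radians(y0+dy*i/n); ey=np.array([np.cos(a),np.sin(a),0]); ex=np.array([-ey[1],ey[0],0])
        d=D/n; print('{"x":%.1f,"y":%.1f,"z":%.1f,"wz":%.1f}'%(d@ex,d@ey,-d[2],-dy/n),end=',')
    print()
E
python3 -c "
from h import *
plan((400,110,250),50,8)"
```

```text
t 0.1 pos [167.5 549.6 232. ] yaw 73.1 tilt [-0.    -0.002 -1.   ] open 91.2 F [ 0.4 -0.   0.6] q6 -0.02
D [ 232.5 -439.6   18. ] 62.20641687055705 per row; dyaw -23.1 -2.881522741104888
{"x":-43.8,"y":-44.1,"z":-2.2,"wz":2.9},{"x":-46.0,"y":-41.8,"z":-2.2,"wz":2.9},{"x":-48.0,"y":-39.5,"z":-2.2,"wz":2.9},{"x":-49.9,"y":-37.0,"z":-2.2,"wz":2.9},{"x":-51.7,"y":-34.5,"z":-2.2,"wz":2.9},{"x":-53.4,"y":-31.8,"z":-2.2,"wz":2.9},{"x":-54.9,"y":-29.1,"z":-2.2,"wz":2.9},{"x":-56.3,"y":-26.3,"z":-2.2,"wz":2.9},
```

Emit:
{"api": "step_arm", "payload": {
  "increments": [
    {"x": -44,"y": -44,"z": -2,"wz": 3},
    {"x": -46,"y": -42,"z": -2,"wz": 3},
    {"x": -48,"y": -39,"z": -2,"wz": 3},
    {"x": -50,"y": -37,"z": -2,"wz": 3},
    {"x": -51,"y": -34,"z": -2,"wz": 3},
    {"x": -53,"y": -31,"z": -2,"wz": 3},
    {"x": -54,"y": -29,"z": -2,"wz": 3},
    {"x": -55,"y": -26,"z": -2,"wz": 3}
  ]
}}

```text
invalid input
```

```bash
python3 -c "
from h import *
plan((475,-235,250),34,8)"
```

```text
t 0.1 pos [167.5 549.6 232. ] yaw 73.1 tilt [-0.    -0.002 -1.   ] open 91.2 F [ 0.4 -0.   0.6] q6 -0.02
D [ 307.5 -784.6   18. ] 105.3660510796223 per row; dyaw -39.1 -4.881522741104888
{"x":-65.4,"y":-82.6,"z":-2.2,"wz":4.9},{"x":-72.2,"y":-76.8,"z":-2.2,"wz":4.9},{"x":-78.4,"y":-70.3,"z":-2.2,"wz":4.9},{"x":-84.1,"y":-63.4,"z":-2.2,"wz":4.9},{"x":-89.2,"y":-56.0,"z":-2.2,"wz":4.9},{"x":-93.7,"y":-48.2,"z":-2.2,"wz":4.9},{"x":-97.4,"y":-40.1,"z":-2.2,"wz":4.9},{"x":-100.5,"y":-31.6,"z":-2.2,"wz":4.9},
```

Emit:
{"api": "step_arm", "payload": {
  "increments": [
    {"x": -44,"y": -44,"z": -2,"wx": 0,"wy": 0,"wz": 3,"gripper": -1},
    {"x": -46,"y": -41,"z": -2,"wx": 0,"wy": 0,"wz": 3,"gripper": -1},
    {"x": -47,"y": -39,"z": -2,"wx": 0,"wy": 0,"wz": 3,"gripper": -1},
    {"x": -49,"y": -36,"z": -2,"wx": 0,"wy": 0,"wz": 3,"gripper": -1},
    {"x": -50,"y": -34,"z": -2,"wx": 0,"wy": 0,"wz": 3,"gripper": -1},
    {"x": -52,"y": -31,"z": -2,"wx": 0,"wy": 0,"wz": 3,"gripper": -1},
    {"x": -53,"y": -29,"z": -2,"wx": 0,"wy": 0,"wz": 3,"gripper": -1},
    {"x": -54,"y": -26,"z": -2,"wx": 0,"wy": 0,"wz": 3,"gripper": -1}
  ]
}}

```text
t: 1.1
position: [393.4, 106.2, 246.5]
tcp_rot: [0.352, 0.936, -0.002, 0.001]
ft_force: [2.1, 0.2, -0.4]
opening: 91.5
```

```bash
python3 -c "
from h import *
plan((475,-235,250),34,8)"
```

```text
t 1.1 pos [393.4 106.2 246.5] yaw 48.8 tilt [ 0.    -0.004 -1.   ] open 91.5 F [ 2.1  0.2 -0.4] q6 -0.61
D [  81.6 -341.2    3.5] 43.85932793251173 per row; dyaw -14.8 -1.8511922872996642
{"x":-35.8,"y":-25.4,"z":-0.4,"wz":1.9},{"x":-36.6,"y":-24.2,"z":-0.4,"wz":1.9},{"x":-37.3,"y":-23.0,"z":-0.4,"wz":1.9},{"x":-38.1,"y":-21.8,"z":-0.4,"wz":1.9},{"x":-38.7,"y":-20.6,"z":-0.4,"wz":1.9},{"x":-39.4,"y":-19.3,"z":-0.4,"wz":1.9},{"x":-40.0,"y":-18.0,"z":-0.4,"wz":1.9},{"x":-40.5,"y":-16.7,"z":-0.4,"wz":1.9},
```

Tracking is good, so I continue to the hover point.

Emit:
{"api": "step_arm", "payload": {
  "increments": [
    {"x": -36,"y": -25,"z": 0,"wx": 0,"wy": 0,"wz": 2,"gripper": -1},
    {"x": -37,"y": -24,"z": 0,"wx": 0,"wy": 0,"wz": 2,"gripper": -1},
    {"x": -37,"y": -23,"z": 0,"wx": 0,"wy": 0,"wz": 2,"gripper": -1},
    {"x": -38,"y": -22,"z": 0,"wx": 0,"wy": 0,"wz": 2,"gripper": -1},
    {"x": -39,"y": -21,"z": 0,"wx": 0,"wy": 0,"wz": 2,"gripper": -1},
    {"x": -39,"y": -19,"z": 0,"wx": 0,"wy": 0,"wz": 2,"gripper": -1},
    {"x": -40,"y": -18,"z": 0,"wx": 0,"wy": 0,"wz": 2,"gripper": -1},
    {"x": -40,"y": -17,"z": 0,"wx": 0,"wy": 0,"wz": 2,"gripper": -1},
    {"x": 0,"y": 0,"z": 0,"wx": 0,"wy": 0,"wz": 0,"gripper": -1}
  ]
}}

```text
invalid input
```

```bash
python3 -c "
from h import *
print(arm.read_state()['position'])"
```

```text
[393.42122428 106.2414024  246.50571518]
```

Nine rows were one too many, so I resend eight.

Emit:
{"api": "step_arm", "payload": {
  "increments": [
    {"x": -36,"y": -25,"z": 0,"wx": 0,"wy": 0,"wz": 2,"gripper": -1},
    {"x": -37,"y": -24,"z": 0,"wx": 0,"wy": 0,"wz": 2,"gripper": -1},
    {"x": -37,"y": -23,"z": 0,"wx": 0,"wy": 0,"wz": 2,"gripper": -1},
    {"x": -38,"y": -22,"z": 0,"wx": 0,"wy": 0,"wz": 2,"gripper": -1},
    {"x": -39,"y": -21,"z": 0,"wx": 0,"wy": 0,"wz": 2,"gripper": -1},
    {"x": -39,"y": -19,"z": 0,"wx": 0,"wy": 0,"wz": 2,"gripper": -1},
    {"x": -40,"y": -18,"z": 0,"wx": 0,"wy": 0,"wz": 2,"gripper": -1},
    {"x": -40,"y": -17,"z": 0,"wx": 0,"wy": 0,"wz": 2,"gripper": -1}
  ]
}}

```text
t: 2.1
position: [469.8, -248.7, 245.7]
tcp_rot: [0.485, 0.875, -0.001, -0.0]
ft_force: [0.5, 0.2, -0.5]
opening: 91.1
```

Run:
```python
from h import *
p,d,m=grab('wrist','wrist1'); s=arm.read_state(); C=cloud(m,d)
np.savez('w1.npz',p=p,d=d,c=C)
ok=d>0
k=ok&(C[:,:,2]>60)&(C[:,:,2]<100)&(np.hypot(C[:,:,0]-488,C[:,:,1]+247)<60)
q=C[k]; print('body',len(q),cv2.minAreaRect(q[:,:2].astype(np.float32)),q[:,2].max())
k=ok&(C[:,:,2]>86)&(C[:,:,2]<100)&(np.hypot(C[:,:,0]-488,C[:,:,1]+247)<60)
q=C[k]; print('captop',len(q),cv2.minEnclosingCircle(q[:,:2].astype(np.float32)),q.mean(0))
k=ok&(C[:,:,2]>16)&(C[:,:,2]<30)&(np.hypot(C[:,:,0]-471,C[:,:,1]+110)<75)
q=C[k]; print('walls',len(q),cv2.minAreaRect(q[:,:2].astype(np.float32)),np.median(q[:,2]))
hsv=cv2.cvtColor(p,cv2.COLOR_RGB2HSV)
red=ok&((hsv[:,:,0]<8)|(hsv[:,:,0]>172))&(hsv[:,:,1]>150)&(hsv[:,:,2]>90)&(C[:,:,2]>50)
n,l,st,ce=cv2.connectedComponentsWithStats(red.astype(np.uint8))
for i in range(1,n):
    if st[i,4]>5: print('red',ce[i],st[i,4],C[l==i].mean(0).round(1))
plan((488,-247,160),34,4)
```

```text
body 2680 ((487.0315246582031, -245.9265594482422), (64.35862731933594, 64.88994598388672), 34.35606384277344) 95.8779330220812
captop 1879 ((484.3392333984375, -245.25656127929688), 32.398216247558594) [ 488.5556253  -245.69404435   92.70038682]
walls 2751 ((472.0623779296875, -109.35110473632812), (93.14627075195312, 93.47251892089844), 19.38770294189453) 23.738372893264334
red [362.  79.] 22 [510.7 -95.7  63.7]
red [255.42857143 165.14285714] 70 [ 460.1 -236.    88.9]
t 2.15 pos [ 471.1 -253.9  245.4] yaw 31.9 tilt [-0.001 -0.007 -1.   ] open 91.1 F [ 3.6 -5.4  1.4] q6 -1.07
D [ 16.9   6.9 -85.4] 21.827110708733994 per row; dyaw 2.1 0.5372007623388626
{"x":-0.8,"y":4.5,"z":21.3,"wz":-0.5},{"x":-0.8,"y":4.5,"z":21.3,"wz":-0.5},{"x":-0.9,"y":4.5,"z":21.3,"wz":-0.5},{"x":-0.9,"y":4.5,"z":21.3,"wz":-0.5},
```

View pics/wrist1.png

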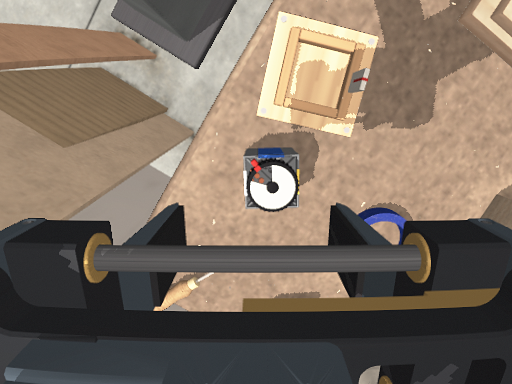

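The wrist view shows the dispenser at px (272,183), cap pointer toward its upper-left, blue side facing the cradle at (320,80), with the post's red line at (362,79). The jaws already line up with the white (left) and yellow (right) sides.

The fits agree between views:

| Item | Position (mm) | Angle |
|---|---|---|
| Dispenser | (487, -246) | y axis at 34.4° |
| Cradle | (472, -109.4) | 19.4° |
| Cap | – | about 3.76 rad |

Emit:
{"api": "step_arm", "payload": {
  "increments": [
    {"x": -1,"y": 5,"z": 22,"wx": 0,"wy": 0,"wz": -1,"gripper": -1},
    {"x": -1,"y": 5,"z": 22,"wx": 0,"wy": 0,"wz": -1,"gripper": -1},
    {"x": -1,"y": 5,"z": 22,"wx": 0,"wy": 0,"wz": -0.5,"gripper": -1},
    {"x": 0,"y": 3,"z": 15,"wx": 0,"wy": 0,"wz": 0,"gripper": -1},
    {"x": 0,"y": 0,"z": 0,"wx": 0,"wy": 0,"wz": 0,"gripper": -1}
  ]
}}

```text
t: 2.78
position: [487.3, -248.3, 160.2]
tcp_rot: [0.468, 0.884, -0.003, -0.0]
ft_force: [0.0, -0.3, 0.1]
opening: 91.2
```

```bash
python3 -c "
from h import *
plan((487,-246,61),34.4,4)"
```

```text
t 2.77 pos [ 487.3 -248.3  160.2] yaw 34.2 tilt [-0.003 -0.006 -1.   ] open 91.2 F [ 0.  -0.3  0.1] q6 -1.08
D [ -0.3   2.3 -99.2] 24.81555723370124 per row; dyaw 0.2 0.04400096177803192
{"x":0.5,"y":0.3,"z":24.8,"wz":-0.0},{"x":0.5,"y":0.3,"z":24.8,"wz":-0.0},{"x":0.5,"y":0.3,"z":24.8,"wz":-0.0},{"x":0.5,"y":0.3,"z":24.8,"wz":-0.0},
```

Emit:
{"api": "step_arm", "payload": {
  "increments": [
    {"x": 1,"y": 0,"z": 28,"wx": -0.3,"wy": 0.2,"wz": 0,"gripper": -1},
    {"x": 1,"y": 0,"z": 28,"wx": 0,"wy": 0,"wz": 0,"gripper": -1},
    {"x": 0,"y": 0,"z": 27,"wx": 0,"wy": 0,"wz": 0,"gripper": -1},
    {"x": 0,"y": 0,"z": 16,"wx": 0,"wy": 0,"wz": 0,"gripper": -1},
    {"x": 0,"y": 0,"z": 0,"wx": 0,"wy": 0,"wz": 0,"gripper": -1},
    {"x": 0,"y": 0,"z": 0,"wx": 0,"wy": 0,"wz": 0,"gripper": 1},
    {"x": 0,"y": 0,"z": 0,"wx": 0,"wy": 0,"wz": 0,"gripper": 1},
    {"x": 0,"y": 0,"z": 0,"wx": 0,"wy": 0,"wz": 0,"gripper": 1}
  ],
  "squeeze": 25
}}

```text
t: 3.78
position: [490.8, -249.5, 66.5]
tcp_rot: [0.467, 0.884, -0.001, 0.007]
ft_force: [-2.1, -2.1, -0.5]
opening: 64.4
```

```bash
python3 -c "
from h import *
plan((487,-246,61),34.4,1)"
```

```text
t 3.77 pos [ 490.8 -249.5   66.5] yaw 34.3 tilt [ 0.012 -0.008 -1.   ] open 64.4 F [-2.1 -2.1 -0.5] q6 -1.09
D [-3.8  3.5 -5.5] 7.5806856736082615 per row; dyaw 0.1 0.1428448219874099
{"x":5.1,"y":-1.2,"z":5.5,"wz":-0.1},
```

Emit:
{"api": "step_arm", "payload": {
  "increments": [
    {"x": 0,"y": 0,"z": -15,"wx": 0,"wy": 0,"wz": 0,"gripper": 1},
    {"x": 0,"y": 0,"z": -30,"wx": 0,"wy": 0,"wz": 0,"gripper": 1},
    {"x": 0,"y": 0,"z": -30,"wx": 0,"wy": 0,"wz": 0,"gripper": 1},
    {"x": 0,"y": 0,"z": -10,"wx": 0,"wy": 0,"wz": 0,"gripper": 1}
  ],
  "squeeze": 30
}}

```text
t: 4.28
position: [488.0, -247.8, 153.9]
tcp_rot: [0.468, 0.884, -0.0, 0.004]
ft_force: [-0.6, -1.6, -4.9]
opening: 63.5
```

```bash
python3 -c "
from h import *
plan((470,-111,150),109.4,8)"
```

```text
t 4.28 pos [ 488.  -247.8  153.9] yaw 34.2 tilt [ 0.007 -0.005 -1.   ] open 63.5 F [-0.6 -1.6 -4.9] q6 -1.09
D [-18.  136.8  -3.9] 17.256048282105056 per row; dyaw 75.2 9.394003139437697
{"x":15.4,"y":7.8,"z":0.5,"wz":-9.4},{"x":13.9,"y":10.2,"z":0.5,"wz":-9.4},{"x":12.1,"y":12.3,"z":0.5,"wz":-9.4},{"x":9.9,"y":14.1,"z":0.5,"wz":-9.4},{"x":7.5,"y":15.5,"z":0.5,"wz":-9.4},{"x":4.8,"y":16.6,"z":0.5,"wz":-9.4},{"x":2.1,"y":17.1,"z":0.5,"wz":-9.4},{"x":-0.8,"y":17.2,"z":0.5,"wz":-9.4},
```

Emit:
{"api": "step_arm", "payload": {
  "increments": [
    {"x": 15,"y": 8,"z": 0,"wx": 0,"wy": 0,"wz": -9,"gripper": 1},
    {"x": 14,"y": 10,"z": 0,"wx": 0,"wy": 0,"wz": -9.5,"gripper": 1},
    {"x": 12,"y": 12,"z": 0,"wx": 0,"wy": 0,"wz": -9.5,"gripper": 1},
    {"x": 10,"y": 14,"z": 0,"wx": 0,"wy": 0,"wz": -9.5,"gripper": 1},
    {"x": 7,"y": 15,"z": 0,"wx": 0,"wy": 0,"wz": -9.5,"gripper": 1},
    {"x": 5,"y": 16,"z": 0,"wx": 0,"wy": 0,"wz": -9.5,"gripper": 1},
    {"x": 2,"y": 17,"z": 0,"wx": 0,"wy": 0,"wz": -9.5,"gripper": 1},
    {"x": -1,"y": 15,"z": 0,"wx": 0,"wy": 0,"wz": -9,"gripper": 1}
  ]
}}

```text
t: 5.28
position: [463.6, -110.5, 150.1]
tcp_rot: [-0.187, 0.982, -0.0, -0.001]
ft_force: [-0.2, 1.5, -4.3]
opening: 63.8
```

Emit:
{"api": "step_arm", "payload": {
  "increments": [
    {"x": 0,"y": 0,"z": 0,"wx": 0,"wy": 0,"wz": 0,"gripper": 1}
  ]
}}

```text
t: 5.4
position: [462.7, -109.7, 149.6]
tcp_rot: [-0.187, 0.982, -0.0, -0.002]
ft_force: [-0.2, 0.8, -4.6]
opening: 64.0
```

```bash
cat > look.py <<'E'
import sys
from h import *
# plan pose
plan((471.5,-109.5,75),109.4,1)
p,d,m=grab('wrist',sys.argv[1]); C=cloud(m,d); ok=d>0
s=arm.read_state(); T=np.array(s['position']); R=Ro.from_quat(s['tcp_rot']).as_matrix()
L=(C-T)@R   # tool frame
zl,zh=float(sys.argv[2]),float(sys.argv[3])
k=ok&(L[:,:,2]<zh)&(L[:,:,2]>zl)&(np.hypot(L[:,:,0],L[:,:,1])<60)
q=L[k]; print('cap in tool',len(q),cv2.minEnclosingCircle(q[:,:2].astype(np.float32)),np.median(q,0))
hsv=cv2.cvtColor(p,cv2.COLOR_RGB2HSV)
red=ok&((hsv[:,:,0]<8)|(hsv[:,:,0]>172))&(hsv[:,:,1]>150)&(hsv[:,:,2]>90)&(C[:,:,2]>40)
n,l,st,ce=cv2.connectedComponentsWithStats(red.astype(np.uint8))
for i in range(1,n):
    if st[i,4]>5: print('red',ce[i].round(0),st[i,4],C[l==i].mean(0).round(1),L[l==i].mean(0).round(1))
k=ok&(C[:,:,2]>16)&(C[:,:,2]<30)&(np.hypot(C[:,:,0]-471,C[:,:,1]+110)<75)
q=C[k]; print('walls',len(q),cv2.minAreaRect(q[:,:2].astype(np.float32)))
E
python3 look.py wrist2 -40 -10
```

```text
t 5.4 pos [ 462.7 -109.7  149.6] yaw 111.6 tilt [-0.003 -0.001 -1.   ] open 64.0 F [-0.2  0.8 -4.6] q6 -2.2
D [  8.8   0.2 -74.6] 75.11707382332636 per row; dyaw -2.2 -2.1874615875903203
{"x":-8.2,"y":-3.0,"z":74.6,"wz":2.2},
cap in tool 8877 ((10.803180694580078, 0.7419560551643372), 44.979942321777344) [ 15.32228152   3.47065483 -26.40940406]
red [220. 208.] 411 [ 443.4 -135.5  171.7] [ 27.6 -16.3 -21.9]
walls 1217 ((434.7403869628906, -123.07788848876953), (21.850595474243164, 93.45543670654297), 24.703866958618164)
```

View pics/wrist2.png

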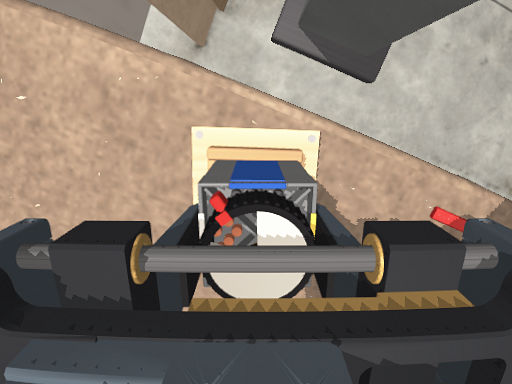

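The wrist view shows the box held square with its blue side facing the base (top of image, (258,173)), so green faces the post. I'll find the box's offset in the grip from this frame's blue face and cap.

Run:
```python
from h import *
p,d,m=grab('wrist'); C=cloud(m,d); ok=d>0
s=arm.read_state(); T=np.array(s['position']); R=Ro.from_quat(s['tcp_rot']).as_matrix(); L=(C-T)@R
hsv=cv2.cvtColor(p,cv2.COLOR_RGB2HSV)
bl=ok&(hsv[:,:,0]>105)&(hsv[:,:,0]<130)&(hsv[:,:,1]>150)&(np.hypot(L[:,:,0],L[:,:,1])<70)
q=L[bl]; print('blue',len(q),np.percentile(q,[3,50,97],axis=0).round(1)); 
A=np.column_stack([q[:,1],q[:,2],np.ones(len(q))]); print('x=ay+bz+c',np.linalg.lstsq(A,q[:,0],rcond=None)[0])
k=ok&(L[:,:,2]>-30)&(L[:,:,2]<-24)&(hsv[:,:,1]<60)&(hsv[:,:,2]>120)&(np.hypot(L[:,:,0],L[:,:,1])<50)
q=L[k]; print('white',len(q),np.percentile(q,[1,50,99],axis=0).round(1))
k=ok&(abs(L[:,:,1])<50)&(L[:,:,0]>15)&(L[:,:,0]<60)&(L[:,:,2]>-32)&(L[:,:,2]<20)
q=L[k]
for z0 in (-26,-16,-4): 
    w=q[abs(q[:,2]-z0)<2]; print(z0,len(w),w[:,0].max().round(1),np.percentile(w[:,1],[1,99]).round(1))
# foot corners: visible foot -> line of near edge
k=ok&(abs(C[:,:,2]-6)<4)&(hsv[:,:,2]>150)&(hsv[:,:,1]>30)&(hsv[:,:,1]<130)&(np.hypot(C[:,:,0]-471,C[:,:,1]+110)<100)
c,sn=np.cos(np.radians(19.4)),np.sin(np.radians(19.4)); q=(C[k]-[472,-109.4,0])@np.array([[c,-sn,0],[sn,c,0],[0,0,1]])
print('foot in cradle frame',len(q),np.percentile(q,[0.5,99.5],axis=0).round(1))
```

```text
blue 1259 [[ 33.2 -12.5  -5.7]
 [ 36.7   1.1  10.9]
 [ 37.4  14.7  53.2]]
x=ay+bz+c [-9.31977807e-03  4.87576761e-02  3.54612150e+01]
white 3148 [[-18.1 -19.4 -27.8]
 [ -5.8   6.2 -26.4]
 [ 26.5  22.8 -25. ]]
-26 2289 33.3 [-39.2  40.5]
-16 386 34.0 [-40.9  42.7]
-4 1209 36.4 [-38.6  39.8]
foot in cradle frame 3117 [[-65.3 -64.7   2.5]
 [ 13.5  64.6   8.6]]
```

```bash
python3 -c "
from h import *
plan((476.4,-108.6,115),109.5,3)"
```

```text
t 5.5 pos [ 463.4 -110.7  149.8] yaw 111.5 tilt [-0.002 -0.001 -1.   ] open 64.1 F [-0.2 -0.1 -3.6] q6 -2.2
D [ 13.    2.1 -34.8] 12.405106893790476 per row; dyaw -2.0 -0.6633950464073829
{"x":-4.3,"y":-1.0,"z":11.6,"wz":0.7},{"x":-4.3,"y":-0.9,"z":11.6,"wz":0.7},{"x":-4.3,"y":-0.9,"z":11.6,"wz":0.7},
```

Emit:
{"api": "step_arm", "payload": {
  "increments": [
    {"x": -5,"y": -1,"z": 2,"wx": 0,"wy": -0.4,"wz": 0.7,"gripper": 1},
    {"x": -4,"y": -1,"z": 12,"wx": 0,"wy": -0.4,"wz": 0.7,"gripper": 1},
    {"x": -4,"y": -1,"z": 12,"wx": 0,"wy": 0,"wz": 0.6,"gripper": 1},
    {"x": 0,"y": 0,"z": 8,"wx": 0,"wy": 0,"wz": 0,"gripper": 1},
    {"x": 0,"y": 0,"z": 0,"wx": 0,"wy": 0,"wz": 0,"gripper": 1}
  ]
}}

```text
t: 6.12
position: [477.7, -110.1, 112.3]
tcp_rot: [-0.166, 0.986, 0.001, 0.005]
ft_force: [-0.3, -0.3, -3.7]
opening: 63.8
```

```bash
python3 -c "
from h import *
plan((476.4,-108.6,95),109.5,2)"
```

```text
t 6.12 pos [ 477.7 -110.1  112.3] yaw 109.1 tilt [ 0.01   0.004 -1.   ] open 63.8 F [-0.3 -0.3 -3.7] q6 -2.16
D [ -1.3   1.5 -17.3] 8.71356216507697 per row; dyaw 0.4 0.22323111238725346
{"x":0.4,"y":0.9,"z":8.7,"wz":-0.2},{"x":0.4,"y":0.9,"z":8.7,"wz":-0.2},
```

Emit:
{"api": "step_arm", "payload": {
  "increments": [
    {"x": 0.5,"y": 1,"z": 8,"wx": 0,"wy": 0,"wz": -0.4,"gripper": 1},
    {"x": 0.5,"y": 1,"z": 6,"wx": 0,"wy": 0,"wz": 0,"gripper": 1},
    {"x": 0,"y": 0,"z": 0,"wx": 0,"wy": 0,"wz": 0,"gripper": 1}
  ]
}}

```text
t: 6.5
position: [476.2, -108.4, 97.5]
tcp_rot: [-0.169, 0.986, 0.001, 0.005]
ft_force: [-0.1, 0.6, -4.0]
opening: 63.9
```

Run:
```python
from h import *
plan((476.4,-108.6,80),109.5,2)
# check alignment with the scene camera: box vs cradle
p,d,m=grab('scene'); C=cloud(m,d); ok=d>0
c,sn=np.cos(np.radians(19.6)),np.sin(np.radians(19.6))
hsv=cv2.cvtColor(p,cv2.COLOR_RGB2HSV)
k=ok&(C[:,:,2]>17)&(C[:,:,2]<29)&(np.hypot(C[:,:,0]-474,C[:,:,1]+109)<75)&(hsv[:,:,1]>60)
q=C[k]; print('walls',len(q),cv2.minAreaRect(q[:,:2].astype(np.float32)))
k=ok&(C[:,:,2]>40)&(C[:,:,2]<90)&(np.hypot(C[:,:,0]-474,C[:,:,1]+109)<60)
q=(C[k]-[473,-109.4,0])@np.array([[c,-sn,0],[sn,c,0],[0,0,1]])
print('box in cradle',len(q),np.percentile(q,[1,50,99],axis=0).round(1))
A=cv2.resize(p[150:225,190:300],None,fx=5,fy=5,interpolation=cv2.INTER_CUBIC)
w=grab('wrist')[0][100:300,130:390]; B=cv2.resize(w,(A.shape[1]//2*1,int(200*A.shape[1]/2/260)))
W=np.zeros((B.shape[0],A.shape[1],3),np.uint8); W[:,:B.shape[1]]=B
cv2.imwrite('pics/s3.png',np.vstack([A,W])[:,:,::-1])
```

```text
t 6.5 pos [ 476.2 -108.4   97.5] yaw 109.5 tilt [ 0.01   0.004 -1.   ] open 63.9 F [-0.1  0.6 -4. ] q6 -2.17
D [  0.2  -0.2 -17.5] 8.770625759788025 per row; dyaw 0.0 0.009507287323998526
{"x":-0.1,"y":-0.1,"z":8.8,"wz":-0.0},{"x":-0.1,"y":-0.1,"z":8.8,"wz":-0.0},
walls 233 ((473.8104553222656, -109.27461242675781), (94.18701934814453, 93.82462310791016), 19.767595291137695)
box in cradle 335 [[-28.5 -40.8  40.6]
 [ 31.8  -6.1  63.6]
 [ 46.6  31.1  89.7]]
```

View pics/s3.png

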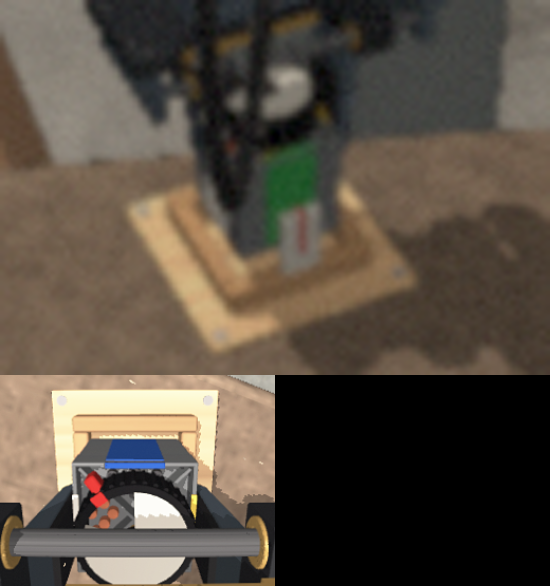

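The scene view shows the box over the nest with green behind the post; the wrist crop shows it centred between the walls. I descend with force checks.

Emit:
{"api": "step_arm", "payload": {
  "increments": [
    {"x": 0,"y": 0,"z": 7,"wx": 0,"wy": 0,"wz": 0,"gripper": 1},
    {"x": 0,"y": 0,"z": 5,"wx": 0,"wy": 0,"wz": 0,"gripper": 1},
    {"x": 0,"y": 0,"z": 4,"wx": 0,"wy": 0,"wz": 0,"gripper": 1}
  ]
}}

```text
t: 6.98
position: [477.4, -108.7, 81.7]
tcp_rot: [-0.169, 0.986, 0.0, 0.007]
ft_force: [-0.3, 0.5, -4.8]
opening: 63.9
```

Emit:
{"api": "step_arm", "payload": {
  "increments": [
    {"x": 1,"y": 0,"z": 4,"wx": 0,"wy": 0.2,"wz": 0,"gripper": 1},
    {"x": 0,"y": 0,"z": 4,"wx": 0,"wy": 0,"wz": 0,"gripper": 1},
    {"x": 0,"y": 0,"z": 2,"wx": 0,"wy": 0,"wz": 0,"gripper": 1}
  ]
}}

```text
t: 7.35
position: [476.7, -109.2, 72.4]
tcp_rot: [-0.169, 0.986, -0.0, 0.005]
ft_force: [-6.3, -0.8, 19.1]
opening: 63.9
```

Floor contact came at the expected height (72.4 mm, 19 N). Now I release.

Emit:
{"api": "step_arm", "payload": {
  "increments": [
    {"x": 0,"y": 0,"z": -0.5,"wx": 0,"wy": 0,"wz": 0,"gripper": 1},
    {"x": 0,"y": 0,"z": 0,"wx": 0,"wy": 0,"wz": 0,"gripper": -1},
    {"x": 0,"y": 0,"z": 0,"wx": 0,"wy": 0,"wz": 0,"gripper": -1},
    {"x": 0,"y": 0,"z": 0,"wx": 0,"wy": 0,"wz": 0,"gripper": -1},
    {"x": 0,"y": 0,"z": -10,"wx": 0,"wy": 0,"wz": 0,"gripper": -1},
    {"x": 0,"y": 0,"z": -25,"wx": 0,"wy": 0,"wz": 0,"gripper": -1},
    {"x": 0,"y": 0,"z": -35,"wx": 0,"wy": 0,"wz": 0,"gripper": -1},
    {"x": 0,"y": 0,"z": -25,"wx": 0,"wy": 0,"wz": 0,"gripper": -1}
  ]
}}

```text
t: 8.35
position: [476.2, -109.5, 171.9]
tcp_rot: [-0.169, 0.986, -0.0, 0.005]
ft_force: [0.0, 0.1, 0.0]
opening: 91.4
```

```bash
cat > seat.py <<'E'
import sys
from h import *
p,d,m=grab('wrist',sys.argv[1]); C=cloud(m,d); ok=d>0
hsv=cv2.cvtColor(p,cv2.COLOR_RGB2HSV)
c,sn=np.cos(np.radians(19.4)),np.sin(np.radians(19.4)); Q=(C-[472,-109.4,0])@np.array([[c,-sn,0],[sn,c,0],[0,0,1]])
r=np.hypot(Q[:,:,0],Q[:,:,1])
k=ok&(r<36)&(Q[:,:,2]>90)&(Q[:,:,2]<108)&(hsv[:,:,1]<60)&(hsv[:,:,2]>120); q=Q[k]; print('white top',len(q),np.median(q,0).round(1),cv2.minEnclosingCircle(q[:,:2].astype(np.float32)))
k=ok&(r<55)&(Q[:,:,2]>68)&(Q[:,:,2]<82); q=Q[k]; print('body top',len(q),np.percentile(q,[1,50,99],axis=0).round(1))
bl=ok&(hsv[:,:,0]>105)&(hsv[:,:,0]<130)&(hsv[:,:,1]>150)&(r<60); print('blue',bl.sum(),np.median(Q[bl],0).round(1) if bl.any() else '')
red=ok&((hsv[:,:,0]<8)|(hsv[:,:,0]>172))&(hsv[:,:,1]>150)&(hsv[:,:,2]>90)&(C[:,:,2]>40)&(r<60)
n,l,st,ce=cv2.connectedComponentsWithStats(red.astype(np.uint8))
for i in range(1,n):
    if st[i,4]>5: v=Q[l==i].mean(0); print('red',ce[i].round(0),st[i,4],v.round(1),'ang',np.degrees(np.arctan2(v[1],v[0])).round(1))
E
python3 seat.py wrist4; python3 -c "
from h import *
plan((472,-109.4,150),-33,8)"
```

```text
white top 2100 [ 4.3  3.2 98.9] ((0.0005860367091372609, -3.5242300033569336), 27.10893440246582)
body top 997 [[-32.1 -33.5  68.2]
 [-22.6  -2.8  75.6]
 [ 31.6  30.1  81.4]]
blue 395 [-32.   -1.   69.4]
red [234. 168.] 125 [-23.2 -19.1  95.1] ang -140.6
red [258. 231.] 6 [43.8  0.6 67.9] ang 0.7
t 8.4 pos [ 478.  -109.9  174.9] yaw 109.5 tilt [ 0.016 -0.    -1.   ] open 91.2 F [ 0.9 -0.3  2.8] q6 -2.16
D [ -6.    0.5 -24.9] 3.198746212784791 per row; dyaw -142.5 -17.810215729802508
{"x":0.7,"y":0.3,"z":3.1,"wz":17.8},{"x":0.7,"y":0.1,"z":3.1,"wz":17.8},{"x":0.7,"y":-0.1,"z":3.1,"wz":17.8},{"x":0.7,"y":-0.4,"z":3.1,"wz":17.8},{"x":0.5,"y":-0.5,"z":3.1,"wz":17.8},{"x":0.3,"y":-0.7,"z":3.1,"wz":17.8},{"x":0.1,"y":-0.7,"z":3.1,"wz":17.8},{"x":-0.1,"y":-0.7,"z":3.1,"wz":17.8},
```

View pics/wrist4.png

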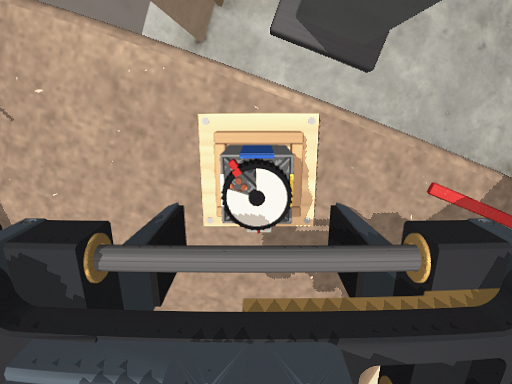

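The dispenser is seated: white top at 98.9 mm (93+6), box centred to about 1.5 mm, blue side at -32 mm. The pointer is at px (234,168), about 218° in the body frame. I turn the open gripper about 142° clear above the cap, so the jaws lie across the pointer line.

Emit:
{"api": "step_arm", "payload": {
  "increments": [
    {"x": 3,"y": 0,"z": 4,"wx": -0.2,"wy": 0.7,"wz": 8,"gripper": -1},
    {"x": 2,"y": 0,"z": 4,"wx": 0,"wy": 0,"wz": 10.5,"gripper": -1},
    {"x": 0,"y": 0,"z": 3,"wx": 0,"wy": 0,"wz": 10.5,"gripper": -1},
    {"x": 0,"y": 0,"z": 3,"wx": 0,"wy": 0,"wz": 10.5,"gripper": -1},
    {"x": 0,"y": 0,"z": 3,"wx": 0,"wy": 0,"wz": 10.5,"gripper": -1},
    {"x": 0,"y": 0,"z": 3,"wx": 0,"wy": 0,"wz": 10.5,"gripper": -1},
    {"x": 0,"y": 0,"z": 0,"wx": 0,"wy": 0,"wz": 10.5,"gripper": -1},
    {"x": 0,"y": 0,"z": 0,"wx": 0,"wy": 0,"wz": 10.5,"gripper": -1}
  ]
}}

```text
t: 9.4
position: [473.5, -111.4, 156.5]
tcp_rot: [0.53, 0.848, 0.002, 0.004]
ft_force: [-0.1, -0.3, 0.5]
opening: 91.7
```

Emit:
{"api": "step_arm", "payload": {
  "increments": [
    {"x": 0,"y": 0,"z": 0,"wx": 0,"wy": 0,"wz": 10.5,"gripper": -1},
    {"x": 0,"y": 0,"z": 0,"wx": 0,"wy": 0,"wz": 10.5,"gripper": -1},
    {"x": 0,"y": 0,"z": 0,"wx": 0,"wy": 0,"wz": 10.5,"gripper": -1},
    {"x": 0,"y": 0,"z": 0,"wx": 0,"wy": 0,"wz": 10.5,"gripper": -1},
    {"x": 0,"y": 0,"z": 0,"wx": 0,"wy": 0,"wz": 10,"gripper": -1},
    {"x": 0,"y": 0,"z": 0,"wx": 0,"wy": 0,"wz": 5,"gripper": -1},
    {"x": 0,"y": 0,"z": 0,"wx": 0,"wy": 0,"wz": 0,"gripper": -1}
  ]
}}

```text
t: 10.28
position: [472.9, -111.2, 156.6]
tcp_rot: [0.877, 0.481, 0.003, 0.003]
ft_force: [0.3, -0.7, -0.2]
opening: 90.9
```

```bash
python3 -c "
from h import *
plan((472.4,-110.6,115),-32.6,3)"; python3 seat.py wrist5
```

```text
t 10.28 pos [ 472.9 -111.2  156.6] yaw -32.5 tilt [ 0.009 -0.002 -1.   ] open 90.9 F [ 0.3 -0.7 -0.2] q6 0.31
D [ -0.5   0.6 -41.6] 13.862246894867503 per row; dyaw -0.1 -0.032589172019792535
{"x":0.1,"y":-0.2,"z":13.9,"wz":0.0},{"x":0.1,"y":-0.2,"z":13.9,"wz":0.0},{"x":0.1,"y":-0.2,"z":13.9,"wz":0.0},
white top 2307 [ 5.9  3.4 99. ] ((0.012158316560089588, -4.779018402099609), 27.96470069885254)
body top 1110 [[-30.5 -32.6  68.3]
 [ 20.6  14.3  75.8]
 [ 33.6  31.3  81.5]]
blue 1 [-30.1  12.3  77. ]
red [285. 158.] 22 [42.8  0.2 67.2] ang 0.3
red [256. 241.] 58 [-21.3 -18.1  98. ] ang -139.6
```

Emit:
{"api": "step_arm", "payload": {
  "increments": [
    {"x": 0,"y": 0,"z": 14,"wx": 0.4,"wy": -0.1,"wz": 0,"gripper": -1},
    {"x": 0,"y": 0,"z": 18,"wx": 0,"wy": 0,"wz": 0,"gripper": -1},
    {"x": 0,"y": 0,"z": 14,"wx": 0,"wy": 0,"wz": 0,"gripper": -1},
    {"x": 0,"y": 0,"z": 7,"wx": 0,"wy": 0,"wz": 0,"gripper": -1},
    {"x": 0,"y": 0,"z": 0,"wx": 0,"wy": 0,"wz": 0,"gripper": -1}
  ]
}}

```text
t: 10.95
position: [472.2, -111.0, 99.2]
tcp_rot: [0.876, 0.483, -0.0, -0.001]
ft_force: [-0.5, 0.2, 0.2]
opening: 91.5
```

```bash
python3 -c "
from h import *
plan((472.4,-110.6,101),-32.6,1)"
```

```text
t 10.95 pos [ 472.2 -111.    99.2] yaw -32.2 tilt [-0.001  0.001 -1.   ] open 91.5 F [-0.5  0.2  0.2] q6 0.31
D [0.2 0.4 1.8] 1.8393868366291908 per row; dyaw -0.4 -0.3507937325518071
{"x":0.4,"y":-0.1,"z":-1.8,"wz":0.4},
```

Emit:
{"api": "step_arm", "payload": {
  "increments": [
    {"x": 0,"y": 0,"z": -1,"wx": 0,"wy": 0,"wz": 0,"gripper": 1},
    {"x": 0,"y": 0,"z": 0,"wx": 0,"wy": 0,"wz": 0,"gripper": 1},
    {"x": 0,"y": 0,"z": 0,"wx": 0,"wy": 0,"wz": 0,"gripper": 1},
    {"x": 0,"y": 0,"z": 0,"wx": 0,"wy": 0,"wz": 0,"gripper": 1},
    {"x": 0,"y": 0,"z": 0,"wx": 0,"wy": 0,"wz": -5,"gripper": 1},
    {"x": 0,"y": 0,"z": 0,"wx": 0,"wy": 0,"wz": -8,"gripper": 1}
  ],
  "squeeze": 25
}}

```text
t: 11.7
position: [472.5, -110.9, 101.4]
tcp_rot: [0.814, 0.581, 0.001, -0.001]
ft_force: [-0.1, 1.2, -0.7]
opening: 57.1
```

```bash
python3 -c "
from h import *
plan((472.4,-110.6,101),109.5,8); print(arm.read_state()['moment'])"
```

```text
t 11.7 pos [ 472.5 -110.9  101.4] yaw -18.9 tilt [ 0.     0.002 -1.   ] open 57.1 F [-0.1  1.2 -0.7] q6 0.07
D [-0.1  0.3 -0.4] 0.05801170955500502 per row; dyaw 128.4 16.051631038165574
{"x":0.0,"y":-0.0,"z":0.0,"wz":-16.1},{"x":0.0,"y":-0.0,"z":0.0,"wz":-16.1},{"x":0.0,"y":-0.0,"z":0.0,"wz":-16.1},{"x":0.0,"y":0.0,"z":0.0,"wz":-16.1},{"x":0.0,"y":0.0,"z":0.0,"wz":-16.1},{"x":0.0,"y":0.0,"z":0.0,"wz":-16.1},{"x":0.0,"y":0.0,"z":0.0,"wz":-16.1},{"x":0.0,"y":0.0,"z":0.0,"wz":-16.1},
[-0.03704197  0.10304542 -0.13769675]
```

The cap is gripped at 57 mm opening with a friction-like moment (-0.14 Nm about z). I continue turning.

Emit:
{"api": "step_arm", "payload": {
  "increments": [
    {"x": 0,"y": 0,"z": 0,"wx": 0,"wy": 0,"wz": -9,"gripper": 1},
    {"x": 0,"y": 0,"z": 0,"wx": 0,"wy": 0,"wz": -9,"gripper": 1},
    {"x": 0,"y": 0,"z": 0,"wx": 0,"wy": 0,"wz": -9,"gripper": 1},
    {"x": 0,"y": 0,"z": 0,"wx": 0,"wy": 0,"wz": -9,"gripper": 1},
    {"x": 0,"y": 0,"z": 0,"wx": 0,"wy": 0,"wz": -9,"gripper": 1},
    {"x": 0,"y": 0,"z": 0,"wx": 0,"wy": 0,"wz": -9,"gripper": 1},
    {"x": 0,"y": 0,"z": 0,"wx": 0,"wy": 0,"wz": -9,"gripper": 1}
  ]
}}

```text
t: 12.58
position: [472.0, -110.1, 101.4]
tcp_rot: [0.375, 0.927, 0.002, -0.001]
ft_force: [-0.2, -0.4, -0.9]
opening: 57.5
```

```bash
python3 -c "
from h import *
plan((472.4,-110.6,101),109.5,7)"|head -2
```

```text
t 12.57 pos [ 472.  -110.1  101.4] yaw 45.9 tilt [ 0.     0.004 -1.   ] open 57.5 F [-0.2 -0.4 -0.9] q6 -1.06
D [ 0.4 -0.5 -0.4] 0.10498292914135257 per row; dyaw 63.6 9.079912642878627
```

Emit:
{"api": "step_arm", "payload": {
  "increments": [
    {"x": 0,"y": 0,"z": 0,"wx": 0,"wy": 0,"wz": -9,"gripper": 1},
    {"x": 0,"y": 0,"z": 0,"wx": 0,"wy": 0,"wz": -9,"gripper": 1},
    {"x": 0,"y": 0,"z": 0,"wx": 0,"wy": 0,"wz": -9,"gripper": 1},
    {"x": 0,"y": 0,"z": 0,"wx": 0,"wy": 0,"wz": -9,"gripper": 1},
    {"x": 0,"y": 0,"z": 0,"wx": 0,"wy": 0,"wz": -9,"gripper": 1},
    {"x": 0,"y": 0,"z": 0,"wx": 0,"wy": 0,"wz": -8,"gripper": 1},
    {"x": 0,"y": 0,"z": 0,"wx": 0,"wy": 0,"wz": -4,"gripper": 1},
    {"x": 0,"y": 0,"z": 0,"wx": 0,"wy": 0,"wz": 0,"gripper": 1}
  ]
}}

```text
t: 13.58
position: [472.3, -109.9, 101.4]
tcp_rot: [-0.128, 0.992, 0.002, 0.001]
ft_force: [-0.1, -0.3, -1.2]
opening: 57.4
```

```bash
python3 -c "
from h import *
plan((472.4,-110.6,101),109.5,1)"|head -2
python3 - <<'E'
from h import *
p,d,m=grab('top'); C=cloud(m,d); hsv=cv2.cvtColor(p,cv2.COLOR_RGB2HSV)
red=((hsv[:,:,0]<8)|(hsv[:,:,0]>172))&(hsv[:,:,1]>120)&(hsv[:,:,2]>80)&(np.hypot(C[:,:,0]-470,C[:,:,1]+110)<90)
print(np.argwhere(red), C[red].round(0))
E
```

```text
t 13.57 pos [ 472.3 -109.9  101.4] yaw 104.7 tilt [ 0.002  0.005 -1.   ] open 57.4 F [-0.1 -0.3 -1.2] q6 -2.09
D [ 0.1 -0.7 -0.4] 0.8711219790553207 per row; dyaw 4.8 4.838804528473929
[] []
```

Emit:
{"api": "step_arm", "payload": {
  "increments": [
    {"x": 0,"y": 0,"z": 0,"wx": 0,"wy": 0,"wz": -5,"gripper": 1},
    {"x": 0,"y": 0,"z": 0,"wx": 0,"wy": 0,"wz": -1.5,"gripper": 1},
    {"x": 0,"y": 0,"z": 0,"wx": 0,"wy": 0,"wz": 0,"gripper": 1},
    {"x": 0,"y": 0,"z": 0,"wx": 0,"wy": 0,"wz": 0,"gripper": -1},
    {"x": 0,"y": 0,"z": 0,"wx": 0,"wy": 0,"wz": 0,"gripper": -1},
    {"x": 0,"y": 0,"z": 0,"wx": 0,"wy": 0,"wz": 0,"gripper": -1}
  ]
}}

```text
t: 14.38
position: [472.3, -109.8, 101.7]
tcp_rot: [-0.182, 0.983, 0.002, 0.001]
ft_force: [0.5, -0.4, -0.4]
opening: 84.3
```

Emit:
{"api": "step_arm", "payload": {
  "increments": [
    {"x": 0,"y": 0,"z": -15,"wx": 0,"wy": 0,"wz": 0,"gripper": -1},
    {"x": 0,"y": 0,"z": -30,"wx": 0,"wy": 0,"wz": 0,"gripper": -1},
    {"x": 0,"y": 0,"z": -30,"wx": 0,"wy": 0,"wz": 0,"gripper": -1},
    {"x": 30,"y": 0,"z": -15,"wx": 0,"wy": 0,"wz": 0,"gripper": -1},
    {"x": 40,"y": 0,"z": 0,"wx": 0,"wy": 0,"wz": 0,"gripper": -1},
    {"x": 40,"y": 0,"z": 0,"wx": 0,"wy": 0,"wz": 0,"gripper": -1},
    {"x": 15,"y": 0,"z": 0,"wx": 0,"wy": 0,"wz": 0,"gripper": -1},
    {"x": 0,"y": 0,"z": 0,"wx": 0,"wy": 0,"wz": 0,"gripper": -1}
  ]
}}

```text
t: 15.38
position: [353.6, -156.2, 194.7]
tcp_rot: [-0.182, 0.983, 0.001, 0.002]
ft_force: [0.5, 0.2, 1.4]
opening: 91.5
```

```bash
python3 -c "
from h import *
plan((472.4,-110.6,101),109.5,1)
p,d,m=grab('top')
np.savez('t6.npz',p=p,d=d,c=cloud(m,d))
A=cv2.resize(p[195:255,230:305],None,fx=7,fy=7,interpolation=cv2.INTER_CUBIC)
cv2.imwrite('pics/top6.png',A[:,:,::-1])
"; python3 seat.py wrist6
```

```text
t 15.38 pos [ 353.6 -156.2  194.7] yaw 111.0 tilt [ 0.004  0.003 -1.   ] open 91.5 F [0.5 0.2 1.4] q6 -2.39
D [118.8  45.6 -93.7] 157.96446730098313 per row; dyaw -1.5 -1.4908609480781365
{"x":-127.2,"y":0.0,"z":93.7,"wz":1.5},
white top 180 [-19.4  -9.9  98.9] ((-11.73080062866211, -4.92000150680542), 20.749792098999023)
body top 590 [[-33.3 -33.3  68.2]
 [-26.2  -6.4  76.1]
 [  3.7  30.7  81.9]]
blue 78 [-30.3  -1.2  76.9]
```

View pics/wrist6.png

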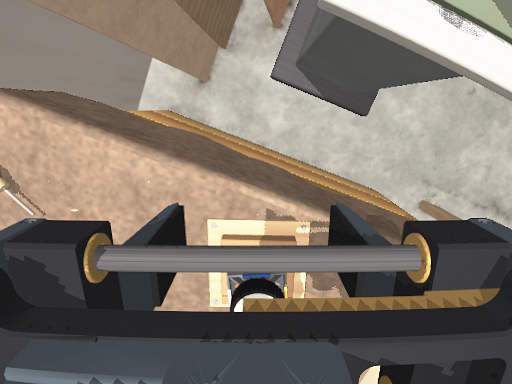

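The retreat put the cap under the gripper bar in the wrist view (257,290), so I use the top camera, which is now unobstructed.

Run:
```python
from h import *
z=np.load('t6.npz');p,d,C=z['p'],z['d'],z['c']; hsv=cv2.cvtColor(p,cv2.COLOR_RGB2HSV)
c,sn=np.cos(np.radians(19.4)),np.sin(np.radians(19.4)); Q=(C-[470.6,-110.2,0])@np.array([[c,-sn,0],[sn,c,0],[0,0,1]])
r=np.hypot(Q[:,:,0],Q[:,:,1])
red=((hsv[:,:,0]<10)|(hsv[:,:,0]>170))&(hsv[:,:,1]>110)&(r<60)
for (v,u) in np.argwhere(red): print(u,v,p[v,u],Q[v,u].round(1))
k=(r<45)&(Q[:,:,2]>86)&(Q[:,:,2]<110); print('cap',k.sum(),Q[k].mean(0).round(1),Q[k].min(0).round(1),Q[k].max(0).round(1))
k=(r<60)&(Q[:,:,2]>65); q=C[k]; print('body',cv2.minAreaRect(q[:,:2].astype(np.float32)))
```

```text
261 209 [139  82  56] [58.5 -4.4  2.6]
261 210 [164  94  87] [43.9  1.1 69.6]
262 210 [167  97  87] [44.2 -2.1 61.8]
261 211 [162  90  85] [41.8  2.  65.5]
262 211 [143  47  44] [34.9  1.5 99.4]
263 211 [145  43  34] [34.9 -1.6 93.5]
261 212 [68 35 31] [39.5  2.9 62.9]
262 212 [160   9   9] [32.9  2.3 95.3]
263 212 [154  15  14] [32.9 -0.8 89.1]
264 212 [101  40  31] [39.9 -6.8 41.6]
262 213 [96 23 18] [30.9  3.1 90.9]
263 213 [156  10   0] [ 27.9   1.2 102.6]
264 213 [148   9   0] [28.5 -2.1 93.1]
262 214 [46 19 14] [27.9  4.2 92.8]
263 214 [146   7   0] [ 25.3   2.2 102.3]
264 214 [76 13 10] [25.1 -0.8 97.3]
265 214 [46 14 15] [24.2 -3.5 96.4]
267 214 [13  4  0] [22.2 -8.9 95.6]
cap 245 [ 1.7  3.2 98.4] [-27.7 -28.6  87.3] [ 34.9  29.3 107.5]
body ((476.63458251953125, -106.89253234863281), (77.76309204101562, 65.14641571044922), 24.543710708618164)
```

View pics/top6.png

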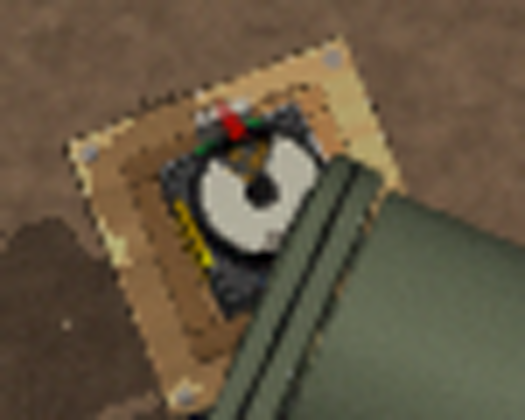

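The top view shows the pointer at px (262,212), just inside the post's red line and over the green stripe. For finer angle I go back above the cap and measure with the wrist camera.

Emit:
{"api": "step_arm", "payload": {
  "increments": [
    {"x": -30,"y": 0,"z": 0,"wx": 0,"wy": 0,"wz": 0,"gripper": -1},
    {"x": -40,"y": 0,"z": 0,"wx": 0,"wy": 0,"wz": 0,"gripper": -1},
    {"x": -40,"y": 0,"z": 0,"wx": 0,"wy": 0,"wz": 0,"gripper": -1},
    {"x": -25,"y": 0,"z": 0,"wx": 0,"wy": 0,"wz": 0,"gripper": -1},
    {"x": 0,"y": 0,"z": 0,"wx": 0,"wy": 0,"wz": 0,"gripper": -1},
    {"x": 0,"y": 0,"z": 0,"wx": 0,"wy": 0,"wz": 0,"gripper": -1}
  ]
}}

```text
t: 16.23
position: [490.6, -103.3, 193.6]
tcp_rot: [-0.185, 0.983, 0.002, 0.003]
ft_force: [-0.5, 0.1, 0.5]
opening: 91.3
```

```bash
python3 seat.py wrist7
python3 - <<'E'
from h import *
p,d,m=grab('wrist'); C=cloud(m,d); hsv=cv2.cvtColor(p,cv2.COLOR_RGB2HSV); ok=d>0
c,sn=np.cos(np.radians(19.4)),np.sin(np.radians(19.4)); Q=(C-[472,-109.4,0])@np.array([[c,-sn,0],[sn,c,0],[0,0,1]])
k=ok&(np.hypot(Q[:,:,0],Q[:,:,1])<52)&(Q[:,:,2]>70)&(Q[:,:,2]<110)&~(((hsv[:,:,0]<8)|(hsv[:,:,0]>172))&(hsv[:,:,1]>150))
print('body',cv2.minAreaRect(Q[k][:,:2].astype(np.float32)))
bl=ok&(hsv[:,:,0]>105)&(hsv[:,:,0]<130)&(hsv[:,:,1]>150)&(np.hypot(Q[:,:,0],Q[:,:,1])<60)
q=Q[bl]; print('blue face',len(q),np.polyfit(q[:,1],q[:,0],1))
cv2.imwrite('pics/w7.png',cv2.resize(p[110:260,180:340],None,fx=4,fy=4,interpolation=cv2.INTER_CUBIC)[:,:,::-1])
E
```

```text
white top 1860 [-4.8 -0.1 98.9] ((-0.769053041934967, -2.1854066848754883), 27.38373374938965)
body top 887 [[-34.  -33.4  68.1]
 [-17.6  -0.3  75.7]
 [ 34.5  33.5  81.3]]
blue 231 [-31.7  -2.1  75.5]
red [256. 204.] 66 [29.9  0.1 94.8] ang 0.2
body ((0.9356174468994141, 0.3346672058105469), (67.71572875976562, 64.65620422363281), 5.069253921508789)
blue face 234 [  0.11642435 -30.71346314]
```

View pics/w7.png

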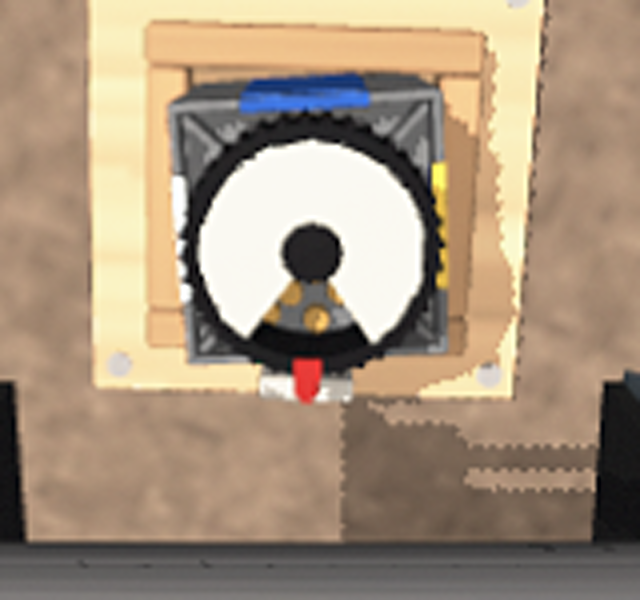

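The cap is centred at px (312,252), with the pointer tip (308,400) in front of the post's line. The box turned about 4–5° anticlockwise within the nest's play, so the cap angle relative to the box is about -4.3° (6.21 rad). That is inside the ±8° limit, but there is ample time to trim it with a second grasp.

```bash
python3 -c "
from h import *
plan((472.4,-109.9,150),111,3);plan((472.4,-109.9,102),111,6)"
```

```text
t 16.32 pos [ 490.2 -103.6  193.9] yaw 111.3 tilt [ 0.006  0.004 -1.   ] open 91.1 F [-0.3 -1.  -1. ] q6 -2.18
D [-17.8  -6.3 -43.9] 15.94551583192394 per row; dyaw -0.3 -0.09369783508312442
{"x":6.3,"y":0.2,"z":14.6,"wz":0.1},{"x":6.3,"y":0.2,"z":14.6,"wz":0.1},{"x":6.3,"y":0.2,"z":14.6,"wz":0.1},
t 16.32 pos [ 490.2 -103.6  193.9] yaw 111.3 tilt [ 0.006  0.004 -1.   ] open 91.1 F [-0.3 -1.  -1. ] q6 -2.18
D [-17.8  -6.3 -91.9] 15.644545181774019 per row; dyaw -0.3 -0.04684891754156221
{"x":3.1,"y":0.1,"z":15.3,"wz":0.0},{"x":3.1,"y":0.1,"z":15.3,"wz":0.0},{"x":3.1,"y":0.1,"z":15.3,"wz":0.0},{"x":3.1,"y":0.1,"z":15.3,"wz":0.0},{"x":3.1,"y":0.1,"z":15.3,"wz":0.0},{"x":3.1,"y":0.1,"z":15.3,"wz":0.0},
```

Emit:
{"api": "step_arm", "payload": {
  "increments": [
    {"x": 6,"y": 0,"z": 14,"wx": 0,"wy": 0.4,"wz": 0,"gripper": -1},
    {"x": 7,"y": 0,"z": 16,"wx": 0,"wy": 0,"wz": 0,"gripper": -1},
    {"x": 5,"y": 0,"z": 12,"wx": 0,"wy": 0,"wz": 0,"gripper": -1},
    {"x": 0,"y": 0,"z": 0,"wx": 0,"wy": 0,"wz": 0,"gripper": -1}
  ]
}}

```text
t: 16.82
position: [469.5, -111.2, 149.1]
tcp_rot: [-0.183, 0.983, 0.001, -0.002]
ft_force: [0.3, -0.5, -0.4]
opening: 91.3
```

```bash
python3 -c "
from h import *
plan((472.4,-109.9,102),111,4)"
```

```text
t 16.82 pos [ 469.5 -111.2  149.1] yaw 111.1 tilt [-0.004  0.001 -1.   ] open 91.3 F [ 0.3 -0.5 -0.4] q6 -2.2
D [  2.9   1.3 -47.1] 11.798645637189226 per row; dyaw -0.1 -0.03623540107028589
{"x":-0.8,"y":0.0,"z":11.8,"wz":0.0},{"x":-0.8,"y":0.0,"z":11.8,"wz":0.0},{"x":-0.8,"y":0.0,"z":11.8,"wz":0.0},{"x":-0.8,"y":0.0,"z":11.8,"wz":0.0},
```

Emit:
{"api": "step_arm", "payload": {
  "increments": [
    {"x": -1,"y": 0,"z": 14,"wx": 0,"wy": -0.2,"wz": 0,"gripper": -1},
    {"x": -1,"y": 0,"z": 16,"wx": 0,"wy": 0,"wz": 0,"gripper": -1},
    {"x": -1,"y": 0,"z": 11,"wx": 0,"wy": 0,"wz": 0,"gripper": -1},
    {"x": 0,"y": 0,"z": 4,"wx": 0,"wy": 0,"wz": 0,"gripper": -1},
    {"x": 0,"y": 0,"z": 0,"wx": 0,"wy": 0,"wz": 0,"gripper": 1},
    {"x": 0,"y": 0,"z": 0,"wx": 0,"wy": 0,"wz": 0,"gripper": 1},
    {"x": 0,"y": 0,"z": 0,"wx": 0,"wy": 0,"wz": 0,"gripper": 1},
    {"x": 0,"y": 0,"z": 0,"wx": 0,"wy": 0,"wz": 0,"gripper": 1}
  ],
  "squeeze": 20
}}

```text
t: 17.82
position: [474.4, -110.2, 105.5]
tcp_rot: [-0.182, 0.983, 0.001, 0.003]
ft_force: [-1.2, 2.8, -0.1]
opening: 57.3
```

Emit:
{"api": "step_arm", "payload": {
  "increments": [
    {"x": 0,"y": 0,"z": 0,"wx": 0,"wy": 0,"wz": -2.5,"gripper": 1},
    {"x": 0,"y": 0,"z": 0,"wx": 0,"wy": 0,"wz": -2,"gripper": 1},
    {"x": 0,"y": 0,"z": 0,"wx": 0,"wy": 0,"wz": 0,"gripper": 1}
  ]
}}

```text
t: 18.2
position: [474.2, -109.9, 105.5]
tcp_rot: [-0.222, 0.975, 0.001, 0.003]
ft_force: [0.8, 1.2, 0.1]
opening: 57.4
```

```bash
python3 -c "
from h import *
plan((472.4,-109.9,102),115,1); print(arm.read_state()['moment'])"
```

```text
t 18.2 pos [ 474.2 -109.9  105.5] yaw 115.6 tilt [ 0.006  0.003 -1.   ] open 57.4 F [0.8 1.2 0.1] q6 -2.28
D [-1.8 -0.  -3.5] 3.9149922609553123 per row; dyaw -0.6 -0.6387541074370802
{"x":1.6,"y":0.7,"z":3.5,"wz":0.6},
[ 0.21671472 -0.03441817  0.05502126]
```

Turned +4.6° (111.0 → 115.6). I release, lift and look again.

Emit:
{"api": "step_arm", "payload": {
  "increments": [
    {"x": 0,"y": 0,"z": 0,"wx": 0,"wy": 0,"wz": 0,"gripper": -1},
    {"x": 0,"y": 0,"z": 0,"wx": 0,"wy": 0,"wz": 0,"gripper": -1},
    {"x": 0,"y": 0,"z": 0,"wx": 0,"wy": 0,"wz": 0,"gripper": -1},
    {"x": 0,"y": 0,"z": -20,"wx": 0,"wy": 0,"wz": 0,"gripper": -1},
    {"x": 0,"y": 0,"z": -35,"wx": 0,"wy": 0,"wz": 0,"gripper": -1},
    {"x": -10,"y": 0,"z": -30,"wx": 0,"wy": 0,"wz": 0,"gripper": -1},
    {"x": -8,"y": 0,"z": -5,"wx": 0,"wy": 0,"wz": 0,"gripper": -1},
    {"x": 0,"y": 0,"z": 0,"wx": 0,"wy": 0,"wz": 0,"gripper": -1}
  ]
}}

```text
t: 19.2
position: [489.9, -102.8, 197.0]
tcp_rot: [-0.222, 0.975, 0.0, 0.002]
ft_force: [0.2, 0.0, -0.2]
opening: 91.3
```

Emit:
{"api": "step_arm", "payload": {
  "increments": [
    {"x": 0,"y": 0,"z": 0,"wx": 0,"wy": 0,"wz": 0,"gripper": -1}
  ]
}}

```text
t: 19.32
position: [489.1, -102.7, 195.8]
tcp_rot: [-0.222, 0.975, 0.001, 0.001]
ft_force: [0.2, 0.1, 0.1]
opening: 91.1
```

```bash
python3 seat.py wrist8
python3 - <<'E'
from h import *
s=arm.read_state(); print(s['t'],s['position'].round(1),s['ft_force'].round(1),abs(s['qvel']).max())
p,d,m=grab('wrist'); C=cloud(m,d); hsv=cv2.cvtColor(p,cv2.COLOR_RGB2HSV); ok=d>0
c,sn=np.cos(np.radians(19.4)),np.sin(np.radians(19.4)); Q=(C-[472,-109.4,0])@np.array([[c,-sn,0],[sn,c,0],[0,0,1]])
k=ok&(np.hypot(Q[:,:,0],Q[:,:,1])<52)&(Q[:,:,2]>70)&(Q[:,:,2]<110)&~(((hsv[:,:,0]<8)|(hsv[:,:,0]>172))&(hsv[:,:,1]>150))
print('body',cv2.minAreaRect(Q[k][:,:2].astype(np.float32)))
cv2.imwrite('pics/w8.png',cv2.resize(p[110:260,180:340],None,fx=4,fy=4,interpolation=cv2.INTER_CUBIC)[:,:,::-1])
E
```

```text
white top 1855 [-4.7 -1.4 98.9] ((-0.8522263169288635, -2.071742534637451), 27.352869033813477)
body top 866 [[-34.1 -33.8  68.2]
 [-18.1  -3.7  75.8]
 [ 33.6  33.2  81.3]]
blue 230 [-31.8  -2.1  74.8]
red [256. 205.] 69 [30.5  2.  93.6] ang 3.8
19.375 [ 489.  -102.7  195.6] [ 0.5 -0.3 -0.3] 0.0042006818451653825
body ((-0.4626960754394531, -0.03553009033203125), (64.85001373291016, 63.9515380859375), 4.921088218688965)
```

View pics/w8.png

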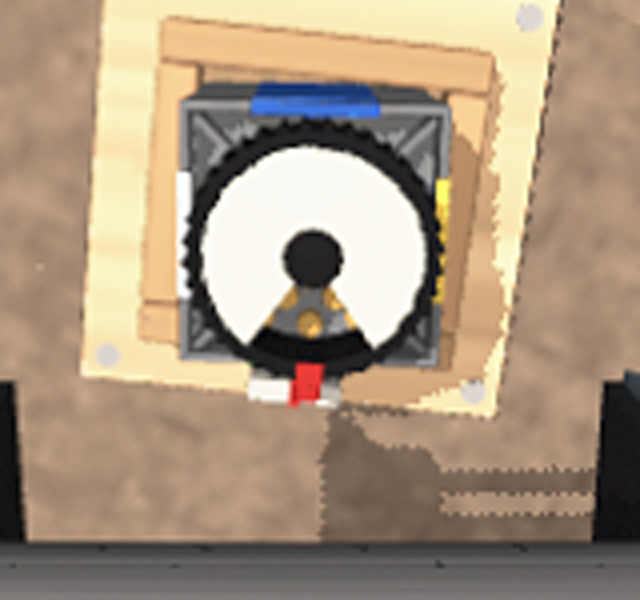

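The box edges are now level in the view. The pointer (307,384) sits under the cap centre (313,258), close to the middle of the green side, and the box is still seated. I hand the job in.

```bash
python3 -c "
from station import arm
print(arm.job_done()); print(arm.read_state()['t'])"
```

```text
the job is handed in; nothing more can be done
None
the job is handed in; nothing more can be done
```

The dispenser is seated in the cradle with its green side at the post, the pointer is at the middle of that side, and the job is handed in. No verdict was reported.

**What I did:** I lifted the dispenser by its yellow and white sides, lowered it until it met the nest's floor, and let go. I then gripped the cap across the pointer line and turned it up about 143° in one grasp. A second grasp added 4.6°, because the box had turned a little within the nest's play.

**Last checks (about 19.4 s, wrist camera):**
- **Seating:** the cap top is at 98.9 mm, where 99 is fully down, and the box is centred to about 1 mm.
- **Box angle:** the box stands about 5° anticlockwise in the nest. That is the play of the nest, not a lifted or wedged box.
- **Pointer:** it is within about 1–3° of the middle of the green side, against a limit of 8°. The two estimates differ slightly: about -1° from depth points and about -3° from the picture. Relative to the cradle, and so to the post's red line, the pointer is about 4° off because of the box's own angle.
- **Gripper:** it is open and clear, about 77 mm above the cap.
- **Bystanders:** I moved nothing near them, but did not measure their positions again at the end.

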